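# Gauge the gap under a table's cable flap

## Task

Take the gap gauge with the wide steel blade by its upright wooden handle and, keeping hold of it, slide the blade flat along the bench, nose first, into the gap under the free edge of the hinged wooden flap: about mid-way along the edge, square to it, until most of the blade is under and the flap rides on it with a light drag. Let go and leave it lying there. Do not swing the flap open, and leave the narrow-bladed gauge where it is.

Things in the scene. Friction and masses are not known exactly. Their poses are not given: they have to be found in the camera images.
- wide_gauge_handle (a point): Loose gauge (0.15 kg) with wide steel blade, flat on the bench. Point: centre of its wooden handle, a block 56 long (x) x 24 wide (y) x 56 high, standing on the bench; grasp across the 24. +x points to the blade's tip, 108 mm from the point; z up. Blade: from the handle's front, 80 long, 44 wide, 12 thick, underside level with the handle's; its last 24 mm taper to 3 at the tip.
- narrow_gauge_handle (a point): Loose gauge of the same form with the same handle, but a blade only 16 mm wide and 5 mm thick, too thin for this gap. Point: centre of its handle (28 mm up), +x to the blade's tip. Bystander: leave it alone.
- gap (a point): Mouth of the gap: on the bench under the middle of the free edge of a pale flap 100 deep x 200 wide x 16 mm thick with a round black cap, hinged at its far side to a rail fixed to the bench. +x points into the gap, y along the edge. Closed, the flap's underside is 8 mm above the bench. Rubber pads under both ends of the edge, 154 mm apart; between them the gap is open, 100 mm deep.
- flap (a joint): Angle of the flap about its hinge, rad: 0 = closed on its pads, growing as the free edge rises. Only its weight (about 0.35 kg, up to 4 N on the blade) holds it down; the tapered nose lifts it as the blade goes in, to about 0.04 to 0.10 once most of the blade is under.

How it is judged:
On the way:
1. the wide blade, held by its handle, is slid under the flap's free edge (tip at least 25 mm in) with the flap dragging on it (x of wide_gauge_handle in the frame of gap above -0.083 m and z of wide_gauge_handle in the frame of gap below 0.045 m and contact force between the fingers and wide_gauge above 1 N and contact force between wide_gauge and flap above 0.3 N), for 0.2 s.
At the end, for the whole second after the job is handed in: The wide gauge lies flat (within 10 degrees) and at rest, let go, with at least 42 mm of its 80 mm blade under the flap, within 40 mm of the middle of the free edge and within 15 degrees of square to it, and the flap rides on the blade (flap angle 0.02 to 0.2 rad) (x of wide_gauge_handle in the frame of gap above -0.066 m and y of wide_gauge_handle in the frame of gap between -0.04 and 0.04 m and angle between the x axis of wide_gauge_handle and the x axis of gap, either way round below 0.26 rad and angle between wide_gauge_handle's own z axis and vertical below 0.17 rad and value of joint flap between 0.02 and 0.2 rad and linear speed of wide_gauge below 0.02 m/s); the robot touches nothing.
It fails at once if the flap is swung open (beyond 0.3 rad) (value of joint flap above 0.3 rad).
It fails at once if the narrow-bladed gauge is moved more than 30 mm (distance of narrow_gauge_handle from where it was at the start of the episode above 0.03 m).
It also fails if it takes over 42 s, if anything falls off the work surface, if the arm or the gripper's body presses on something with over 40 N, if the wrist force passes 120 N, or if a joint passes its speed limit or range.

## Robot

A 7-joint arm with a two-finger parallel gripper is mounted at the origin on the work surface; the furniture and walls round the work are solid. World frame = base frame: x ahead of the robot, y to its left, z up, the work surface at z = 0. Lengths are in m, angles in rad, forces in N, time in s.
With the tool pointing down it reaches from about 0.425 to 0.8 m from the base axis. Payload 8.3 kg.
Tool frame: the origin (TCP) lies midway between the tips of the shut fingers; the grasp point (between the pads) lies 19 mm behind it; x points along the fingers, z is the direction in which the jaws open and shut, and the axes are right-handed (so a half turn about x gives the same grasp; the last joint's range is limited). The gripper opens to 85 mm and grips with 20 to 120 N. Pads are 22 mm wide; open, the fingers measure 114 mm over their backs; the gripper's body (76 mm by 85 mm) begins 54 mm behind the grasp point. The pads swing forward as they close: fully open they stand 13 mm farther back than shut.
Start: joints at [-1.394, 0.383, 0.016, 1.37, -0.006, 1.388, -0.046], TCP at [0.148, 0.607, 0.231] pointing down, gripper open.
Joint ranges: [-2.95, 2.95], [-0.25, 2.06], [-1.52, 1.56], [0.18, 2.33], [-1.44, 4.58], [0.02, 2.06], [-3.01, 3.01]. Speed limits (rad/s): [2.39, 2.39, 3.01, 3.01, 3.14, 3.14, 3.14].

## Interface

Orientations are given as a unit quaternion [w, x, y, z].
In Python, from bench import bot, optics gives the robot as it stands.
- The arm moves only by the tool play_rows, never from a script. Its argument "motion" is a list of rows, each a list of 4 numbers: the shift along the tool's x, y, z in mm, then the turn about the tool's x in degrees. A call has exactly 10 rows; each row is the pose to reach, as a shift and turn from the pose measured when the call began, along the tool's axes at that moment; what a row does not reach only later rows make up. A row lasts 1/10 s, in which the tool goes at most 50 mm and 8.59 degrees, less where a joint would pass 70% of its speed; a pose out of reach is approached as far as the arm can. A call with a gripper value outside its range is refused whole. "grip" is the closure, from 0 (fully open) to 1 (shut), set as the call begins (left out, the last holds). The fingers move at their own pace and stop on an object; "grip_force" is the grip in N (left out, the last holds). Time passes only in rows, so rows that repeat a pose let the fingers close, or fill a call up. It gives the time, the measured TCP pose, the force and the opening at its end, in the units of the state.
- bot.get_state(): the state, without advancing time (a new reading comes with each control period).
- optics.camera(name): name is "scene" or "side" or "wrist"; returns a dict with "pixels" (400x640x3 uint8, red, green, blue), "fx", "fy", "cx", "cy" (pixels), "k1" (the pictures are not rectified: a ray, as slopes to the right and down, at radius r is drawn at 1 + k1 r^2 times it, then the intrinsics apply), "pose" (4x4, takes a point from camera to world coordinates); the wrist camera has in their place "T_tool_cam" (4x4, takes a point from camera to tool coordinates, whose origin is the TCP and whose axes are the tool frame's). Camera axes: x right, y down, z forward; pixel columns grow to the right and rows downward; lengths in m; the calibration is good to about 2 mm. A picture is of the moment at which its call begins: read the wrist's pose just before it. There is no depth.
- bot.finish_job(): hands the job in, once; it reports no verdict.
The state is a dict: "clock": time; "q": joint angles; "joint_vel": joint speeds; "joint_efforts": joint torques, N m; "position": TCP position; "eef_rot": TCP orientation; "force": force on the tool from outside, world axes, zero at the start; "moment": the same for the moment, N m; "gripper_width": finger opening in m.
Only numpy, scipy, OpenCV 4.12 (cv2) and the standard library are available. Lean on these libraries where they do the work, as an engineer would, in place of code of your own. Each camera call takes 0.05 s, during which the arm holds its last target. There are 200 camera calls.

## Working session

There is one attempt and no reset: what is moved stays moved. The work goes in short steps, Python scripts to look and compute and a tool call to move; the robot and the scene stay as the last step left them, time stands still between calls to the robot, and variables do not carry over. Pictures are saved under pics/ and viewed, on a budget of 10 in all, crops included, one or two more only if the job needs it, and the job is handed in when it is done.

Besides the shell and the picture viewer there is one more tool, called after "Emit:" as name(argument=value, ...) on one line, values as JSON. play_rows: Moves the arm, as the interface text tells. Its arguments: {"type":"object","properties":{"motion":{"type":"array","items":{"type":"array","items":{"type":"number"}}},"grip":{"type":"number"},"grip_force":{"type":"number"}},"required":["motion"]}

```bash
mkdir -p pics; cat > h.py <<'E'
import numpy as np, cv2
from bench import bot, optics
from scipy.spatial.transform import Rotation as R
def Tw():
    s=bot.get_state(); T=np.eye(4); q=s["eef_rot"]
    T[:3,:3]=R.from_quat([q[1],q[2],q[3],q[0]]).as_matrix(); T[:3,3]=s["position"]; return T
def shot(name,fn):
    T=Tw(); c=optics.camera(name)
    P=c["pose"] if name!="wrist" else T@np.array(c["T_tool_cam"])
    np.savez("pics/"+fn+".npz",P=P,k=[c[i] for i in("fx","fy","cx","cy","k1")],px=c["pixels"])
    cv2.imwrite("pics/"+fn+".png",c["pixels"][:,:,::-1])
def ray(fn,u,v):
    d=np.load("pics/"+fn+".npz"); fx,fy,cx,cy,k1=d["k"]; P=d["P"]
    a=np.array([(u-cx)/fx,(v-cy)/fy]); b=a.copy()
    for _ in range(20): b=a/(1+k1*(b@b))
    return P[:3,3],P[:3,:3]@np.array([b[0],b[1],1])
def onz(fn,u,v,z):
    o,r=ray(fn,u,v); return o+r*(z-o[2])/r[2]
def tri(*obs):
    A=np.zeros((3,3));b=np.zeros(3); L=[]
    for fn,u,v in obs:
        o,r=ray(fn,u,v); r=r/np.linalg.norm(r); M=np.eye(3)-np.outer(r,r); A+=M;b+=M@o; L.append((o,M))
    x=np.linalg.solve(A,b); return x,[np.linalg.norm(M@(x-o)) for o,M in L]
def proj(fn,X):
    d=np.load("pics/"+fn+".npz"); fx,fy,cx,cy,k1=d["k"]; P=d["P"]
    c=P[:3,:3].T@(np.array(X)-P[:3,3]); a=c[:2]/c[2]; a=a*(1+k1*(a@a)); return np.array([fx*a[0]+cx,fy*a[1]+cy])
E
python3 - <<'E'
from h import *
np.set_printoptions(precision=4,suppress=True)
for n in("scene","side","wrist"): shot(n,n+"0")
print(Tw()); print(bot.get_state())
for n in("scene0","side0","wrist0"): d=np.load(f"pics/{n}.npz"); print(n,d["P"][:3,3],d["P"][:3,2],d["k"])
a=[cv2.imread(f"pics/{n}0.png") for n in("scene","side")]
E
```

```text
[[-0.0004 -0.9714  0.2374  0.1483]
 [-0.0015  0.2374  0.9714  0.6067]
 [-1.     -0.     -0.0015  0.2305]
 [ 0.      0.      0.      1.    ]]
{'clock': 0.15, 'q': array([-1.3939,  0.384 ,  0.0164,  1.3709, -0.0063,  1.3882, -0.0465]), 'joint_vel': array([-0.0011, -0.0028, -0.0006, -0.0021,  0.0014, -0.0004,  0.001 ]), 'joint_efforts': array([  0.0034, -62.8161,   0.8458, -37.2166,   0.0163,   0.0109,
        -0.    ]), 'position': array([0.1483, 0.6067, 0.2305]), 'eef_rot': array([ 0.5558, -0.437 ,  0.5566,  0.4363]), 'force': array([-0.175 , -0.42  ,  0.1004]), 'moment': array([ 0.0259,  0.0483, -0.0032]), 'gripper_width': 0.08493214626038781}
scene0 [0.2511 0.5354 0.7589] [ 0.3272 -0.5636 -0.7585] [361.8609 361.8609 322.4672 196.4071   0.0133]
side0 [ 0.3071 -0.7296  0.5023] [ 0.2679  0.8125 -0.5177] [363.7061 363.7061 315.8106 197.4273  -0.0623]
wrist0 [0.0671 0.6275 0.3733] [ 0.3153 -0.0782 -0.9458] [320.5469 320.5469 319.6355 197.9688  -0.0463]
```

View pics/scene0.png

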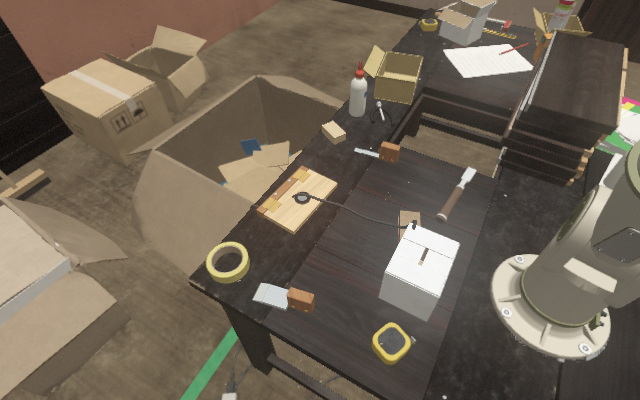

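View pics/side0.png

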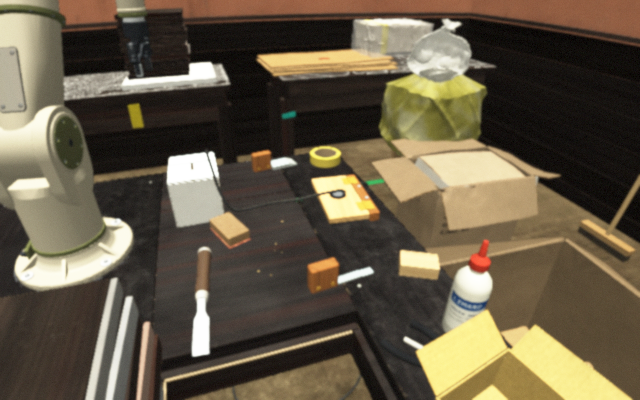

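View pics/wrist0.png

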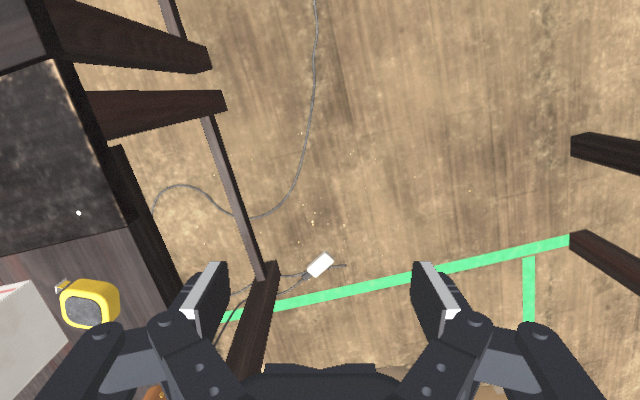

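The scene view shows the wide gauge with its handle at about (300,299) and blade to (255,295). The flap is at (297,199) with its rail at the upper left, and the narrow gauge is at (390,152). In the side view the wide gauge is at (262,160), the flap at (345,198) and the narrow gauge at (322,274). The wrist view shows only floor. I'll enlarge crops of the gauge and flap.

```bash
python3 - <<'E'
from h import *
def crop(fn,u,v,w,h,s):
    im=cv2.imread(f"pics/{fn}.png")[v:v+h,u:u+w]; im=cv2.resize(im,None,fx=s,fy=s,interpolation=cv2.INTER_CUBIC)
    for i in range(0,w,10):
        cv2.line(im,(i*s,0),(i*s,6 if i%50 else 14),(0,255,0),1)
        if (u+i)%20==0: cv2.putText(im,str(u+i),(i*s,18),0,.35,(0,255,0),1)
    for i in range(0,h,10):
        cv2.line(im,(0,i*s),(6,i*s),(0,255,0),1)
        if (v+i)%20==0: cv2.putText(im,str(v+i),(8,i*s+4),0,.35,(0,255,0),1)
    return im
a=np.hstack([crop("scene0",250,160,100,75,4),crop("side0",300,160,100,75,4)])
b=np.hstack([crop("scene0",240,260,100,75,4),crop("side0",230,130,100,75,4)])
cv2.imwrite("pics/c1.png",np.vstack([a,b]))
E
```

```text
(no output)
```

View pics/c1.png

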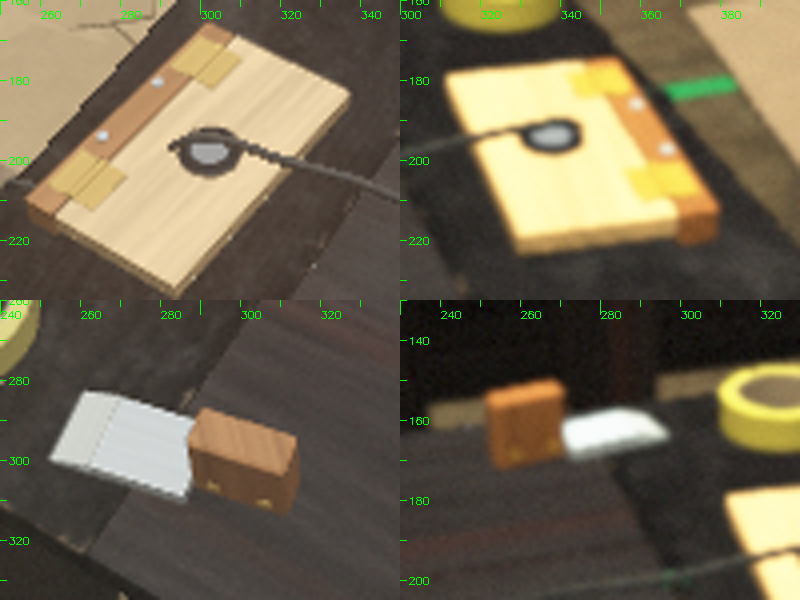

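```bash
python3 - <<'E'
from h import *
np.set_printoptions(precision=4,suppress=True)
print("flap free -y",tri(("scene0",337.5,183.7),("side0",329.5,220)))
print("flap free +y",tri(("scene0",294,232),("side0",311.7,178.7)))
print("cap",tri(("scene0",302,198),("side0",338,194)))
for u,v in((337.5,183.7),(294,232),(263.7,213.7),(309.5,168.7)): print("flap z.024",onz("scene0",u,v,.024))
for u,v in((329.5,220),(311.7,178.7)): print(" side z.024",onz("side0",u,v,.024))
for u,v in((290.5,287),(314.5,294.3),(311,303),(287.2,295)): print("handle top z.056",onz("scene0",u,v,.056))
for u,v in((251.7,153),(267.5,150)): print(" side z.056",onz("side0",u,v,.056))
print("tip z.003",onz("scene0",261,282.7,.003),onz("scene0",252.5,299.7,.003))
print("handle left-far-top",tri(("scene0",314.5,294.3),("side0",251.7,153)),tri(("scene0",290.5,287),("side0",267.5,150)))
for n,u,v in(("scene0",390,152),("side0",322,274)): print("narrow",onz(n,u,v,.03))
for n,u,v in(("scene0",420,260),("scene0",392,342)): print("box/tape",onz(n,u,v,.05))
E
```

```text
flap free -y (array([ 0.5568, -0.0759,  0.018 ]), [np.float64(0.00027814571300891183), np.float64(0.0002781457130087343)])
flap free +y (array([0.5747, 0.1229, 0.0219]), [np.float64(0.0012736548547473245), np.float64(0.0012736548547471885)])
cap (array([0.614 , 0.0202, 0.0235]), [np.float64(0.0006532896660754728), np.float64(0.000653289666075451)])
flap z.024 [ 0.5546 -0.071   0.024 ]
flap z.024 [0.5724 0.1244 0.024 ]
flap z.024 [0.6714 0.114  0.024 ]
flap z.024 [ 0.6522 -0.0837  0.024 ]
 side z.024 [ 0.5534 -0.0841  0.024 ]
 side z.024 [0.575 0.12  0.024]
handle top z.056 [0.4891 0.2649 0.056 ]
handle top z.056 [0.4366 0.2544 0.056 ]
handle top z.056 [0.4332 0.2742 0.056 ]
handle top z.056 [0.4853 0.2834 0.056 ]
 side z.056 [0.4358 0.2719 0.056 ]
 side z.056 [0.4851 0.279  0.056 ]
tip z.003 [0.5717 0.2685 0.003 ] [0.5639 0.3112 0.003 ]
handle left-far-top (array([0.4344, 0.2571, 0.0627]), [np.float64(0.0004657662786450617), np.float64(0.0004657662786450339)]) (array([0.4849, 0.2674, 0.0618]), [np.float64(0.0020377503287121877), np.float64(0.0020377503287122662)])
narrow [ 0.4762 -0.2541  0.03  ]
narrow [ 0.4767 -0.254   0.03  ]
box/tape [0.274  0.0657 0.05  ]
box/tape [0.2597 0.2634 0.05  ]
```

```bash
python3 - <<'E'
from h import *
np.set_printoptions(precision=3,suppress=True)
for u,v in((320,206),(350,214),(380,222),(410,228)):
    for z in(0.002,0.03,.06): 
        X=onz("scene0",u,v,z); print("cord",u,v,X,"side",proj("side0",X))
for u,v in((380,300),(436,318)): print("box base",onz("scene0",u,v,0))
for z in (.08,.1,.12): print("box top",[onz("scene0",u,v,z)[:2] for u,v in((387,262),(413,228),(460,238),(441,281))])
print("block",onz("scene0",410,222,.03))
E
```

```text
cord 320 206 [0.567 0.006 0.002] side [322.1   207.014]
cord 320 206 [0.555 0.025 0.03 ] side [315.389 194.534]
cord 320 206 [0.542 0.046 0.06 ] side [308.173 181.115]
cord 350 214 [ 0.484 -0.009  0.002] side [292.127 215.725]
cord 350 214 [0.475 0.011 0.03 ] side [286.265 202.47 ]
cord 350 214 [0.466 0.033 0.06 ] side [279.986 188.255]
cord 380 222 [ 0.404 -0.023  0.002] side [261.114 224.73 ]
cord 380 222 [ 0.398 -0.003  0.03 ] side [256.219 210.66 ]
cord 380 222 [0.392 0.019 0.06 ] side [250.998 195.615]
cord 410 228 [ 0.33  -0.043  0.002] side [230.409 235.326]
cord 410 228 [ 0.327 -0.022  0.03 ] side [226.527 220.282]
cord 410 228 [0.323 0.001 0.06 ] side [222.413 204.244]
box base [0.318 0.173 0.   ]
box base [0.198 0.151 0.   ]
box top [array([0.333, 0.125]), array([0.315, 0.013]), array([ 0.214, -0.012]), array([0.219, 0.112])]
box top [array([0.33 , 0.137]), array([0.314, 0.029]), array([0.216, 0.004]), array([0.22 , 0.124])]
box top [array([0.328, 0.149]), array([0.312, 0.044]), array([0.217, 0.02 ]), array([0.221, 0.137])]
block [ 0.333 -0.039  0.03 ]
```

Emit:
play_rows(motion=[[0, -38, -25, -3], [0, -76, -50, -6], [0, -115, -76, -9], [0, -154, -102, -12], [0, -192, -127, -15], [0, -230, -152, -18], [0, -269, -178, -21], [0, -307, -203, -24], [0, -345, -229, -25], [0, -384, -254, -25]], grip=0, grip_force=50)

```text
clock: 1.15
position: [0.4618, 0.2671, 0.2309]
eef_rot: [-0.448, 0.547, -0.449, -0.547]
force: [0.2, 0.3, -0.7]
gripper_width: 0.0853
```

```bash
python3 - <<'E'
from h import *
np.set_printoptions(precision=4,suppress=True)
print(Tw()[:3]); shot("wrist","wrist1")
E
```

```text
[[-0.0005 -0.9806 -0.1962  0.4618]
 [-0.0014 -0.1962  0.9806  0.2671]
 [-1.      0.0008 -0.0013  0.2309]]
```

View pics/wrist1.png

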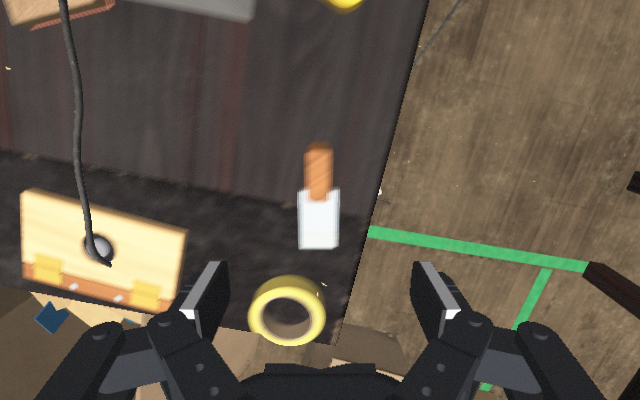

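```bash
python3 - <<'E'
from h import *
np.set_printoptions(precision=4,suppress=True)
n="wrist1"
for z in(.056,):
  for u,v in((320,143),(318,200)): print("h",onz(n,u,v,z))
print("tip",onz(n,299,249,.002),onz(n,338,248,.002))
a,b=onz(n,22,190,.024),onz(n,187,231,.024); print("edge",a,b,(a+b)/2,np.degrees(np.arctan2(-(b-a)[0],(b-a)[1])))
for x,y,z in((.489,.265,.056),(.437,.254,.056),(.433,.274,.056),(.485,.283,.056),(.461,.269,.056),(.5655,.290,.002)): print(proj(n,(x,y,z)))
print(np.array(cv2.imread("pics/wrist1.png")).shape)
for u,v in((74,60),(80,130),(86,200)):
  for z in (.005,.03,.05):
    X=onz(n,u,v,z); print("cord",X,proj("scene0",X))
im=cv2.imread("pics/wrist1.png")[120:270,260:380]; im=cv2.resize(im,None,fx=4,fy=4,interpolation=cv2.INTER_CUBIC)
cv2.imwrite("pics/c2.png",im)
E
```

```text
h [0.4302 0.2617 0.056 ]
h [0.4893 0.2714 0.056 ]
tip [0.5789 0.2637 0.002 ] [0.5675 0.313  0.002 ]
edge [ 0.5576 -0.0766  0.024 ] [0.5703 0.126  0.024 ] [0.564  0.0247 0.024 ] -3.5767795407737495
[312.0513 198.6225]
[311.0603 148.1972]
[331.5311 148.2032]
[329.6292 198.2759]
[321.0616 173.961 ]
[320.892  243.5243]
(400, 640, 3)
cord [ 0.3998 -0.0198  0.005 ] [381.0452 222.904 ]
cord [ 0.3985 -0.0014  0.03  ] [379.7231 222.3381]
cord [0.3974 0.0133 0.05  ] [378.6011 221.8579]
cord [ 0.4766 -0.0147  0.005 ] [353.4187 212.8475]
cord [0.47   0.0033 0.03  ] [353.1278 212.659 ]
cord [0.4648 0.0178 0.05  ] [352.8806 212.4987]
cord [ 0.564  -0.0104  0.005 ] [323.7773 201.5697]
cord [0.5516 0.0073 0.03  ] [324.5401 201.784 ]
cord [0.5416 0.0215 0.05  ] [325.1897 201.9666]
```

View pics/c2.png

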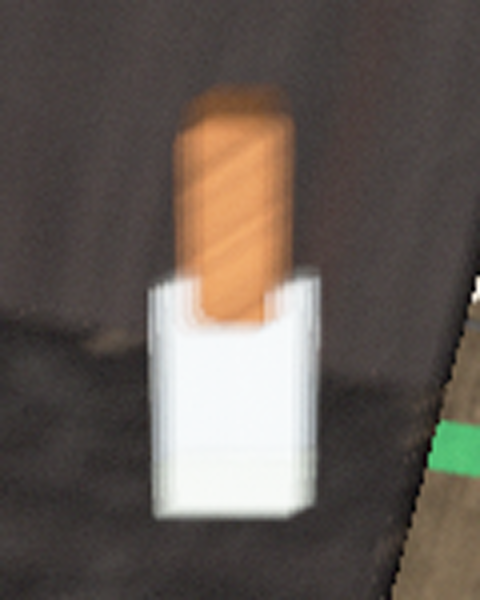

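The crop, though motion-blurred, shows the handle top centred near (318,174) with the blade straight below it. That lies on the jaw axis and agrees with the two fixed views. Next I descend and grasp.

Emit:
play_rows(motion=[[25, 0, 0, 0], [60, 0, 0, 0], [100, 0, 0, 0], [140, 0, 0, 0], [170, 0, 0, 0], [190, 0, 0, 0], [203, 0, 0, 0], [212, 0, 0, 0], [216, 0, 0, 0], [216, 0, 0, 0]])

```text
clock: 2.2
position: [0.4684, 0.2582, 0.0153]
eef_rot: [-0.451, 0.546, -0.452, -0.543]
force: [0.3, 0.3, 0.7]
gripper_width: 0.0854
```

Emit:
play_rows(motion=[[0, 0, 0, 0], [0, 0, 0, 0], [0, 0, 0, 0], [0, 0, 0, 0], [0, 0, 0, 0], [0, 0, 0, 0], [0, 0, 0, 0], [0, 0, 0, 0], [0, 0, 0, 0], [0, 0, 0, 0]], grip=1, grip_force=50)

```text
clock: 3.2
position: [0.4688, 0.2589, 0.016]
eef_rot: [-0.451, 0.546, -0.451, -0.543]
force: [-1.1, 1.8, 7.3]
gripper_width: 0.0236
```

Emit:
play_rows(motion=[[-2, 0, 0, 0], [-5, 0, 0, 0], [-8, 0, 0, 0], [-11, 0, 0, 0], [-14, 0, 0, 0], [-15, 0, 0, 0], [-15, 0, 0, 0], [-15, 0, 0, 0], [-15, 0, 0, 0], [-15, 0, 0, 0]])

```text
clock: 4.2
position: [0.4687, 0.259, 0.0309]
eef_rot: [-0.451, 0.546, -0.451, -0.543]
force: [0.6, -0.1, -1.3]
gripper_width: 0.0237
```

```bash
cat >> h.py <<'E'
G=np.array([.564,.0245]); YAW=np.radians(-5.5)
gx=np.array([np.cos(YAW),np.sin(YAW)]); gy=np.array([-gx[1],gx[0]])
def goto(x,y,off,z=None,yaw=YAW):
    T=Tw(); w=G+gx*(x+off)+gy*y
    d=np.array([w[0]-T[0,3],w[1]-T[1,3],0 if z is None else z-T[2,3]])
    cur=np.arctan2(-T[1,1],-T[0,1])
    print("pose",T[:3,3],"down axis",T[:3,0],"yaw",np.degrees(cur),"gap xy of tcp",(T[:2,3]-G)@gx,(T[:2,3]-G)@gy)
    print("tool shift mm",1e3*T[:3,:3].T@d,"turn",np.degrees(cur-yaw))
E
python3 - <<'E'
from h import *
np.set_printoptions(precision=4,suppress=True)
shot("scene","scene2")
print({k:bot.get_state()[k] for k in("clock","force","gripper_width")})
goto(-.130,.022,.006)
im=cv2.imread("pics/scene2.png")[250:350,230:360]; cv2.imwrite("pics/c3.png",cv2.resize(im,None,fx=5,fy=5,interpolation=cv2.INTER_CUBIC))
E
```

```text
{'clock': 4.25, 'force': array([ 0.1589, -0.9801, -1.9337]), 'gripper_width': 0.023260572242345744}
pose [0.4687 0.259  0.0309] down axis [ 0.0038 -0.0035 -1.    ] yaw 10.709385483225367 gap xy of tcp -0.11733797637420862 0.22424922546960438
tool shift mm [   0.5966   62.8544 -192.3489] turn 16.20938548322537
```

View pics/c3.png

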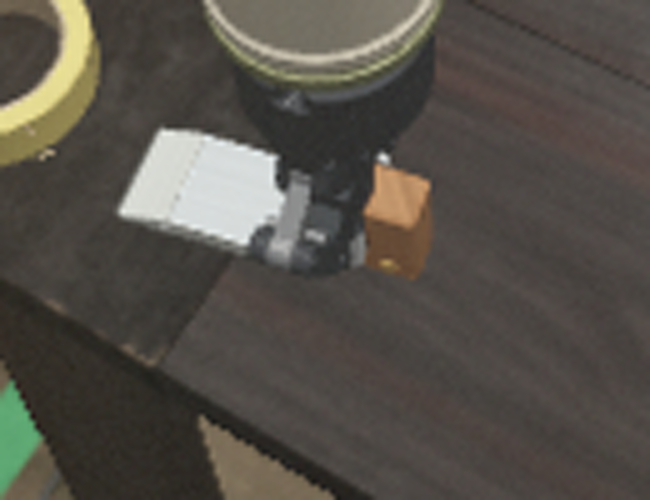

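The gauge is held and raised 15 mm, with the blade level and the back of the handle showing about 6 mm further behind the pads. I'll carry it back clear of the flap, then across.

```bash
python3 - <<'E'
from h import *
np.set_printoptions(precision=4,suppress=True)
T=Tw(); f=-T[:2,1]
t=[onz("scene2",262,276,.017)[:2],onz("scene2",254,292.6,.017)[:2]]; r=[onz("scene2",316,286.2,.071)[:2],onz("scene2",314.8,290,.071)[:2]]
for p in t+r: print(p,"along",(p-T[:2,3])@f,"lat",(p-T[:2,3])@T[:2,2])
E
```

```text
[0.5736 0.2588] along 0.10306945571880292 lat -0.019701871290307614
[0.5652 0.3004] along 0.10251587588987957 lat 0.02278730102797278
[0.439  0.2434] along -0.03209395589745631 lat -0.009740086432606024
[0.4369 0.2519] along -0.032582362884998196 lat -0.000990354575794208
```

Emit:
play_rows(motion=[[0, 10, -5, 1], [0, 25, -15, 3], [0, 40, -30, 6], [0, 55, -55, 9], [0, 63, -80, 12], [0, 63, -110, 14], [0, 63, -140, 16], [0, 63, -165, 16], [0, 63, -185, 16], [0, 63, -192, 16]])

```text
clock: 5.25
position: [0.442, 0.0562, 0.0315]
eef_rot: [0.524, -0.477, 0.523, 0.473]
force: [-0.4, -0.1, -2.0]
gripper_width: 0.0235
```

Emit:
play_rows(motion=[[0, 0, 0, 0], [0, 0, 0, 0], [0, 0, 0, 0], [0, 0, 0, 0], [0, 0, 0, 0], [0, 0, 0, 0], [0, 0, 0, 0], [0, 0, 0, 0], [0, 0, 0, 0], [0, 0, 0, 0]])

```text
clock: 6.25
position: [0.442, 0.0562, 0.0315]
eef_rot: [0.524, -0.477, 0.523, 0.473]
force: [0.2, -0.5, -1.4]
gripper_width: 0.0239
```

```bash
python3 - <<'E'
from h import *
np.set_printoptions(precision=4,suppress=True)
shot("scene","scene3");shot("side","side3")
goto(-.130,.022,.006)
a=cv2.imread("pics/scene3.png")[160:260,250:380]; b=cv2.imread("pics/side3.png")[130:230,210:340]
f=lambda i:cv2.resize(i,(400,308),interpolation=cv2.INTER_CUBIC)
w=cv2.resize(cv2.imread("pics/scene3.png"),(400,250))
w2=cv2.resize(cv2.imread("pics/side3.png"),(400,250))
cv2.imwrite("pics/c4.png",np.vstack([np.hstack([f(a),f(b)]),np.hstack([w,w2])]))
E
```

```text
pose [0.442  0.0562 0.0315] down axis [ 0.0037 -0.0038 -1.    ] yaw -5.524772799705765 gap xy of tcp -0.12448391248393077 0.019844619161944313
tool shift mm [-0.0055 -0.483   2.1556] turn -0.024772799705765805
```

View pics/c4.png

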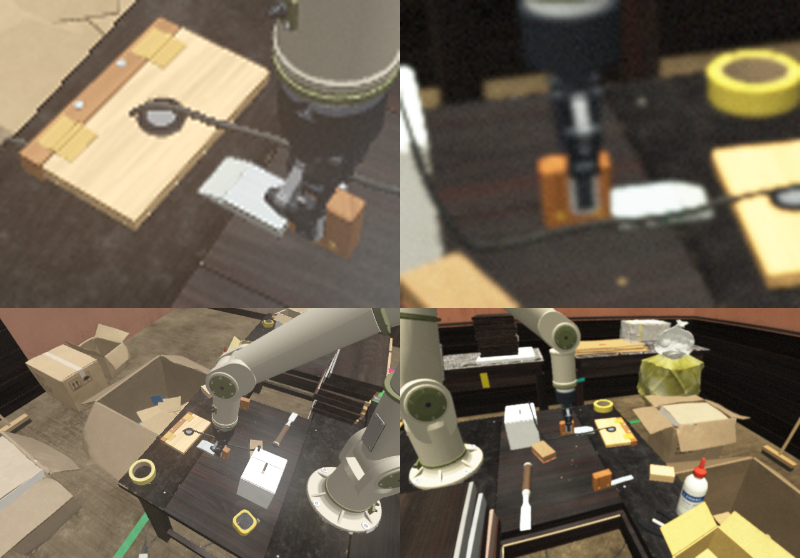

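The scene crop shows the blade aimed squarely at the free edge, on the +y side of the cord, and the flap and cord haven't moved. I'll lower the gauge onto the bench.

Emit:
play_rows(motion=[[3, 0, 0, 0], [6, 0, 0.5, 0], [9, 0, 1, 0], [11, 0, 1.5, 0], [13, 0, 2, 0], [14, 0, 2, 0], [14.5, 0, 2, 0], [15, 0, 2, 0], [15, 0, 2, 0], [15, 0, 2, 0]])

```text
clock: 7.35
position: [0.4423, 0.0581, 0.0166]
eef_rot: [0.524, -0.477, 0.523, 0.473]
force: [-0.0, -0.1, -1.0]
gripper_width: 0.0233
```

Emit:
play_rows(motion=[[0.5, -3, 0, 0], [0.8, -8, 0, 0], [0.8, -13, 0, 0], [0.8, -18, 0, 0], [0.8, -23, 0, 0], [0.8, -28, 0, 0], [0.8, -33, 0, 0], [0.8, -38, 0, 0], [0.8, -42, 0, 0], [0.8, -45, 0, 0]])

```text
clock: 8.35
position: [0.4859, 0.054, 0.0159]
eef_rot: [0.523, -0.476, 0.524, 0.474]
force: [-12.1, 1.3, 14.1]
gripper_width: 0.0235
```

```bash
python3 - <<'E'
from h import *
np.set_printoptions(precision=4,suppress=True)
shot("scene","scene4");shot("side","side4")
goto(-.050,.022,.005)
print(bot.get_state()["force"])
a=cv2.imread("pics/scene4.png")[150:250,250:380]; b=cv2.imread("pics/side4.png")[140:240,260:390]
f=lambda i:cv2.resize(i,(400,308),interpolation=cv2.INTER_CUBIC)
cv2.imwrite("pics/c5.png",np.hstack([f(a),f(b)]))
E
```

```text
pose [0.4865 0.0539 0.016 ] down axis [ 0.0019 -0.0034 -1.    ] yaw -5.523063428416824 gap xy of tcp -0.07997626028007614 0.0218735571453376
tool shift mm [  0.0756 -34.9761   0.1408] turn -0.02306342841682409
[-7.4757  0.6087  9.8831]
```

View pics/c5.png

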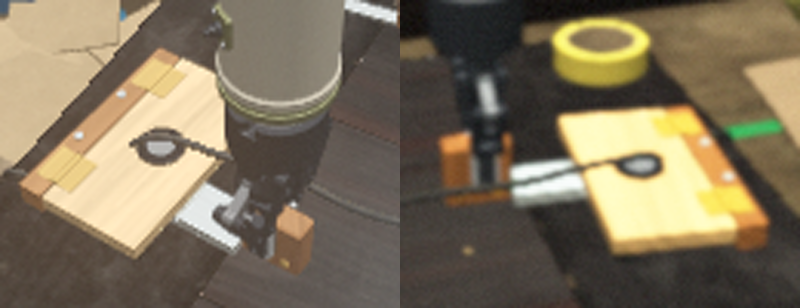

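The tip is under the edge, square to it, and the cord is clear. The downforce is about 10 N, so I'll ease it slightly and push on.

Emit:
play_rows(motion=[[-0.4, -3, 0, 0], [-0.4, -7, 0, 0], [-0.4, -12, 0, 0], [-0.4, -17, 0, 0], [-0.4, -22, 0, 0], [-0.4, -27, 0, 0], [-0.4, -31, 0, 0], [-0.4, -35, 0, 0], [-0.4, -38, 0, 0], [-0.4, -39, 0, 0]])

```text
clock: 9.45
position: [0.5245, 0.0501, 0.016]
eef_rot: [0.523, -0.476, 0.524, 0.475]
force: [-9.1, 0.3, 8.3]
gripper_width: 0.0238
```

Emit:
play_rows(motion=[[0, 0, 0, 0], [0, 0, 0, 0], [0, 0, 0, 0], [0, 0, 0, 0], [0, 0, 0, 0], [0, 0, 0, 0], [0, 0, 0, 0], [0, 0, 0, 0], [0, 0, 0, 0], [0, 0, 0, 0]])

```text
clock: 10.45
position: [0.5246, 0.05, 0.016]
eef_rot: [0.522, -0.476, 0.525, 0.475]
force: [-5.9, 0.5, 5.6]
gripper_width: 0.0235
```

```bash
python3 - <<'E'
from h import *
np.set_printoptions(precision=4,suppress=True)
shot("scene","scene5");shot("side","side5")
goto(-.050,.022,.005)
print(bot.get_state()["force"])
a=cv2.imread("pics/scene5.png")[150:250,250:380]; b=cv2.imread("pics/side5.png")[140:240,260:390]
f=lambda i:cv2.resize(i,(400,308),interpolation=cv2.INTER_CUBIC)
cv2.imwrite("pics/c6.png",np.hstack([f(a),f(b)]))
E
```

```text
pose [0.5246 0.0501 0.016 ] down axis [-0.0009 -0.0034 -1.    ] yaw -5.525356687947644 gap xy of tcp -0.041713911968543516 0.021670492532442857
tool shift mm [0.0007 3.2862 0.3281] turn -0.025356687947644587
[-5.2365  0.1028  5.5902]
```

View pics/c6.png

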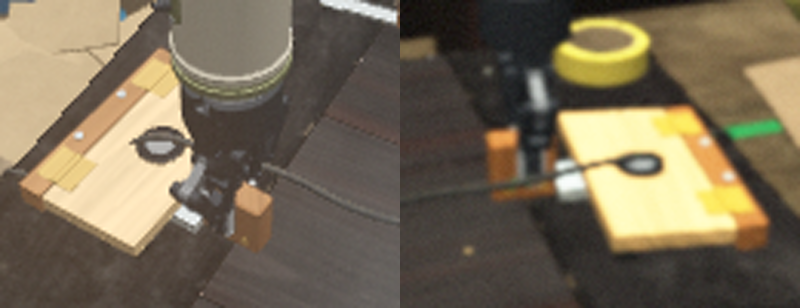

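```bash
python3 - <<'E'
from h import *
np.set_printoptions(precision=4,suppress=True)
for u,v in((250+271/3.077,150+193/3.077),):
    p=onz("scene5",u,v,.056)[:2]; print(p,(p-G)@gx,(p-G)@gy)
# handle outline expected for handle at gap x -.047,y .0217
for dx,dy,z in((-28,-12,56),(-28,12,56),(-28,12,0),(28,12,0)):
    w=G+gx*(-.047+dx/1e3)+gy*(.0217+dy/1e3); q=proj("scene5",(w[0],w[1],z/1e3)); print(dx,dy,z,(q-[250,150])*3.077)
E
```

```text
[0.4945 0.0405] -0.07069888110909102 0.009306504704903433
-28 -12 56 [275.224  195.7293]
-28 12 56 [258.493  215.5241]
-28 12 0 [257.4691 256.3578]
28 12 0 [202.4205 225.2455]
```

Emit:
play_rows(motion=[[0, 0, 0, 0], [0, 0, 0, 0], [0, 0, 0, 0], [0, 0, 0, 0], [0, 0, 0, 0], [0, 0, 0, 0], [0, 0, 0, 0], [0, 0, 0, 0], [0, 0, 0, 0], [0, 0, 0, 0]], grip=0.55)

```text
clock: 11.55
position: [0.5246, 0.0501, 0.0161]
eef_rot: [0.522, -0.476, 0.525, 0.475]
force: [-0.3, 0.4, 0.4]
gripper_width: 0.0386
```

Emit:
play_rows(motion=[[-3, 0, 0, 0], [-8, 0, 0, 0], [-16, 0, 0, 0], [-28, 0, 0, 0], [-44, 0, 0, 0], [-64, 0, 0, 0], [-85, 0, 0, 0], [-105, 0, 0, 0], [-118, 0, 0, 0], [-120, 0, 0, 0]])

```text
clock: 12.55
position: [0.5258, 0.0506, 0.1383]
eef_rot: [0.524, -0.477, 0.523, 0.474]
force: [0.6, -0.3, 0.2]
gripper_width: 0.0385
```

Emit:
play_rows(motion=[[-5, 10, 10, 0], [-15, 25, 30, 0], [-25, 40, 50, 0], [-30, 50, 75, 0], [-30, 50, 100, 0], [-30, 50, 125, 0], [-30, 50, 150, 0], [-30, 50, 165, 0], [-30, 50, 170, 0], [-30, 50, 170, 0]])

```text
clock: 13.55
position: [0.4922, 0.2245, 0.1673]
eef_rot: [0.523, -0.477, 0.524, 0.474]
force: [-0.5, 0.0, -0.9]
gripper_width: 0.0381
```

```bash
python3 - <<'E'
from h import *
shot("scene","scene6");shot("side","side6")
print(bot.get_state()["force"],bot.get_state()["clock"])
a=cv2.imread("pics/scene6.png")[150:250,250:380]; b=cv2.imread("pics/side6.png")[140:240,260:390]
f=lambda i:cv2.resize(i,(400,308),interpolation=cv2.INTER_CUBIC)
cv2.imwrite("pics/c7.png",np.hstack([f(a),f(b)]))
E
```

```text
[-0.61490561 -0.84705579  0.09465632] 13.65
```

View pics/c7.png

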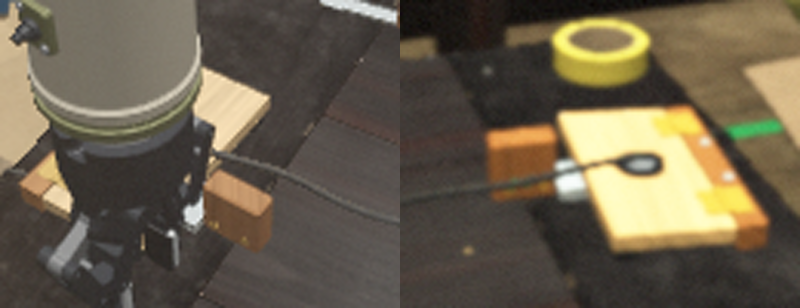

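The gauge lies flat with its handle clear of the fingers. The blade is mostly under the flap and square to the edge, the flap's edge has risen about 2 px, and the arm is clear. I'm handing in.

```bash
python3 -c "
from bench import bot
print(bot.finish_job(), bot.get_state()['clock'])"
```

```text
the job is handed in; nothing more can be done
the job is handed in; nothing more can be done
```

I gripped the wide gauge by its handle, carried it 15 mm up to the gap and set it back on the bench. From there I slid the blade nose first under the flap, let go, and backed the arm away. I handed the job in at about 13.7 s, and the job reports no verdict.

- **Position:** The last measurement, taken while still holding, put the handle about 43–47 mm before the flap's edge. That leaves roughly 60 mm of the blade under. It sits about 22 mm to the +y side of the middle, chosen to stay clear of the cord on the flap's cap, and square to within a couple of degrees. After letting go, I compared it with that measurement only by eye: the gauge lies flat and showed no visible shift.
- **Drag and forces:** The tool felt about 5–9 N of resistance at the end of the slide. The highest downforce I read was 14 N, and the readings were near zero after release.
- **Flap angle:** I did not measure this directly. The free edge rose about 2 px in the side view, which agrees with the flap resting on the 12 mm blade.
- **Narrow gauge:** I never went near it.
- **What disagreed:** The arm was still settling when I took the first wrist picture, so I gripped about 10 mm from where I aimed. That nudged the gauge 5–6 mm along the pads, and I allowed for it in the later moves. Estimates of the flap's direction ranged from -3.6° to -7.4°, and I used -5.5°.
- **Pictures:** I viewed 10.

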